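# Fit the ring head to the touch-start mixer and hold a flask down on it

### The job

Get the small round flask onto the touch-start mixer: push the ring-shaped head (not the flat pad) right home on the mixer's bare spindle, then set the smaller of the two round-bottomed flasks upright in its ring. Press the flask gently but firmly straight down against the spring, to about 8 mm of the head's 10 mm travel, so that the touch switch closes, and finish while still holding it down there: the program ends with the gripper on the flask. It is glass, so do not ram it, and leave everything else on the bench where it stands.

Things in the scene. Friction and masses are not known exactly. Their poses are not given: they have to be found in the camera images.
- mixer: Low white and grey mixer, 150 (x) x 120 (y) mm, 77 mm high, fixed; dial and rocker on its front (-x). Origin: centre of its underside; the spindle's vertical axis passes through it. A black rubber boot 54 mm across carries a steel flange 46 mm across, top at z 92 mm when up; on it stands the spindle, a 12 mm pin 18 mm tall with half-round tip. Flange and spindle move down together (joint plunger).
- spindle_seat (a point): Centre of the flange's top face, at the foot of the spindle: the ring head's underside rests here when it is home. z points up. Sinks with the plunger.
- plunger (a joint): Travel of the sprung spindle, m: 0 up, 0.010 at its lower stop. The spring pushes up with about 6 N at 0, 10.5 N at 0.006, where the touch switch closes, and 13 N at 0.010; it holds up head and flask and springs back when let go.
- ring_head: Loose push-on head: aluminium ring with a black rubber cone seat in it, 37.5 mm high, outside diameter 40 mm up to z 20 mm, 54 mm above (take it there). Stands upright on the bench, ring up. Origin: centre of its underside, z up. A plain hole in the underside, 15 mm diameter, 20 mm deep, slides over the spindle, at any turn. About 130 g.
- ring_seat (a point): Point on the ring head's axis, 25 mm above its underside: here lies the lowest point of the small flask when it sits in the ring.
- small_flask: Smaller round-bottomed flask, amber glass, white stopper fixed in it: ball of 51 mm diameter, neck of 22 mm diameter from z 49 to 96 mm, stopper (24 mm) up to 108 mm. Origin: lowest point of the ball, z up along the neck. Stands in a fixed cork ring (72 mm across, 22 mm high), lowest point 15.5 mm above the bench. About 90 g.
- flask_neck (a point): Point on the small flask's axis 76 mm above its lowest point, in the middle of the neck's free length: a good place to grip.
- large_flask: The larger round-bottomed flask of the same make, on its own cork ring (88 mm across, 26 mm high); ball of 68 mm, neck of 26 mm, 136 mm tall. Origin: lowest point. Leave alone. The two flasks swap places from run to run.
- pad_head: The other push-on head, with a flat black rubber pad on top: 54 mm across, 34 mm high. Origin: centre of its underside. Leave alone. It and the ring head swap places from run to run.
- iodine_bottle: Small brown dropper bottle, 29 mm across, 92 mm tall, bystander. Origin: centre of its underside.
- beaker: Empty clear beaker, 60 mm across, 79 mm tall, bystander. Origin: centre of its underside.

How it is judged:
By the outcome, as a careful person would: the job done as asked, in the order asked, and still so for the second after the job is handed in, while the arm keeps its last pose, push and grip.
It also fails if it takes over 54 s, if anything falls off the work surface, if the arm or the gripper's body presses on something with over 40 N, if the wrist force passes 120 N, or if a joint passes its speed limit or range.

### The arm

A 6-joint arm with a two-finger parallel gripper is mounted at the origin on a cart in front of the work surface, level with it; the furniture and walls round the work are solid. World frame = base frame: x ahead of the robot, y to its left, z up, the work surface at z = 0. Lengths are in m, angles in rad, forces in N, time in s.
With the tool pointing down it reaches from about 0.275 to 0.85 m from the base axis. Payload 5.2 kg.
Tool frame: the origin (TCP) lies at the very end of the fingers, on their centre line; the grasp point (between the pads) lies 19 mm behind it; y points along the fingers, z is the direction in which the jaws open and shut, and the axes are right-handed (so a half turn about y gives the same grasp; the last joint's range is limited). The gripper opens to 85 mm and grips with 20 to 120 N. Pads are 22 mm wide; open, the fingers measure 114 mm over their backs; the gripper's body (76 mm by 85 mm) begins 54 mm behind the grasp point. The pads swing forward as they close: fully open they stand 13 mm farther back than shut.
Start: joints at [-1.347, 0.259, 1.535, -0, 1.348, -0.203], TCP at [0.228, -0.501, 0.231] pointing down, gripper open.
Joint ranges: [-3.14, 3.14], [-0.91, 2.08], [0.19, 2.58], [-1.22, 4.36], [0.22, 2.71], [-3.12, 3.12]. Speed limits (rad/s): [2.57, 2.57, 3.14, 3.14, 3.14, 3.14].

### API

Orientations are given as a 3x3 rotation matrix whose columns are the frame's x, y, z axes.
In Python, from rig import r, get_image, camera_model, finder gives the robot as it stands. The module is installed in compiled form; this text tells all that it offers.
- The arm moves only by the tool carry_out, never from a script. Its argument "rows" is text: rows parted by semicolons, each of 6 numbers parted by spaces: the shift along the tool's x, y, z in units of 40 mm (1.0 is 40 mm), then the turn, a rotation vector about the tool's x, y, z in units of 5 degrees (1.0 is 5 degrees). In form: tx ty tz wx wy wz; .... A call has 1 to 12 rows; each row is the pose to reach, as a shift and turn from the pose commanded when the call began, along the tool's axes at that moment; what a row does not reach only later rows make up. A row lasts 1/12 s, in which the tool goes at most 41.7 mm and 7.16 degrees, less where a joint would pass 70% of its speed; a pose out of reach is approached as far as the arm can. A call with a gripper value outside its range is refused whole. "jaw" is the opening, from 0 (shut) to 1 (fully open), set as the call begins (left out, the last holds). The fingers move at their own pace and stop on an object; "grip_force" is the grip in N (left out, the last holds). Time passes only in rows, so rows that repeat a pose let the fingers close. It gives the time, the measured TCP pose, the force and the opening at its end, in the units of the state.
- r.get_state(): the state, without advancing time (a new reading comes with each control period).
- get_image(name): name is "scene" or "top" or "wrist"; returns the picture (400x640x3 uint8, red, green, blue); there is no depth.
- camera_model(name): a dict with "K" (3x3 intrinsics, pixels), "k1" (the pictures are not rectified: a ray, as slopes to the right and down, at radius r is drawn at 1 + k1 r^2 times it, then the intrinsics apply), "camera_from_world" (4x4, takes a point from world to camera coordinates). Camera axes: x right, y up, looking along -z (the intrinsics and any distortion apply to the point x, -y, -z); pixel columns grow to the right and rows downward; lengths in m; the calibration is good to about 2 mm. A picture is of the moment at which its call begins: read the wrist's pose just before it. camera_model takes no time and is no camera call; for the wrist camera it gives the pose at the moment of the call.
- r.sign_off(): hands the job in, once; it reports no verdict.
Trained networks look in the newest picture that a camera, given by its name, has taken for a name from the list of things; names that differ only in an ending like _2 or _b are one class to them, and where a whole thing is asked for, a point or a joint stands for the part that bears it (a point fixed in the world has none). Each returns a list of dicts, best first, with "confidence" (0 to 1); they miss things now and then, are a little off and sometimes report something else, mostly with a low value. They report only what shows in the picture. A call takes as long as a camera call.
- finder.search_frame(camera, target): "bbox" ([centre column, centre row, width, height] in pixels, round what is visible of it).
- finder.landmark_of(camera, target): "point" ([column, row] in pixels: a listed point, or the origin of a listed thing).
The state is a dict: "time_s": time; "q": joint angles; "qd": joint speeds; "joint_efforts": joint torques, N m; "position": TCP position; "ee_rot": TCP orientation; "wrist_force": force on the tool from outside, world axes, zero at the start; "torque": the same for the moment, N m; "width": finger opening in m.
Only numpy, scipy, OpenCV 4.12 (cv2) and the standard library are available. Lean on these libraries where they do the work, as an engineer would, in place of code of your own. Each camera call takes 0.05 s, during which the arm holds its last target. There are 200 camera calls.

## Working session

There is one attempt and no reset: what is moved stays moved. The work goes in short steps, Python scripts to look and compute and a tool call to move; the robot and the scene stay as the last step left them, time stands still between calls to the robot, and variables do not carry over. Pictures are saved under pics/ and viewed, about 8 in all and at most 12, crops included, and the job is handed in when it is done.

Besides the shell and the picture viewer there is one more tool, called after "Call:" by a JSON object that holds its "name" and its "arguments", one argument or row to a line. carry_out: Moves the arm, as the interface text tells. Its arguments: {"type":"object","properties":{"rows":{"type":"string"},"jaw":{"type":"number"},"grip_force":{"type":"number"}},"required":["rows"]}

```bash
mkdir -p pics; cat > h.py <<'E'
import numpy as np, cv2
from rig import r, get_image, camera_model, finder
def ray(cm,p):
    K=cm["K"];K=np.array(K);x=(p[0]-K[0,2])/K[0,0];y=(p[1]-K[1,2])/K[1,1]
    u=np.array([x,y]);d=u.copy()
    for _ in range(20): d=u/(1+cm["k1"]*(d@d))
    T=np.array(cm["camera_from_world"]);R=T[:3,:3];o=-R.T@T[:3,3]
    return o,R.T@np.array([d[0],-d[1],-1.])
def onz(cm,p,z):
    o,v=ray(cm,p);return o+v*(z-o[2])/v[2]
def proj(cm,P):
    T=np.array(cm["camera_from_world"]);c=T[:3,:3]@np.array(P)+T[:3,3]
    d=np.array([c[0],-c[1]])/-c[2];d=d*(1+cm["k1"]*(d@d));K=np.array(cm["K"])
    return np.array([K[0,0]*d[0]+K[0,2],K[1,1]*d[1]+K[1,2]])
def tri(l):
    A=np.zeros((3,3));b=np.zeros(3)
    for o,v in l:
        v=v/np.linalg.norm(v);M=np.eye(3)-np.outer(v,v);A+=M;b+=M@o
    X=np.linalg.solve(A,b);return X
def save(n,im): cv2.imwrite("pics/"+n,im[:,:,::-1])
def togo(P,R=None):
    s=r.get_state();return np.array(s["ee_rot"]).T@(np.array(P)-s["position"])/.04
E
python3 - <<'E'
from h import *
np.set_printoptions(precision=4,suppress=True)
print(r.get_state()["ee_rot"],r.get_state()["width"])
for c in("scene","top"):
    im=get_image(c);save(c+"0.png",im);cm=camera_model(c)
    for t in("spindle_seat","ring_head","ring_seat","small_flask","flask_neck","large_flask","pad_head","iodine_bottle","beaker","mixer"):
        l=finder.landmark_of(c,t)
        zz=dict(spindle_seat=.092,ring_seat=.025,small_flask=.0155,flask_neck=.0915,large_flask=.02).get(t,0)
        print(c,t,[(np.round(a["point"],1),round(a["confidence"],2),onz(cm,a["point"],zz)) for a in l[:2]])
print(r.get_state()["time_s"])
E
```

```text
[[-0.9103 -0.0004  0.4139]
 [-0.4139  0.0018 -0.9103]
 [-0.0004 -1.     -0.0018]] 0.08507974093888893
scene spindle_seat [(array([235.7, 202.1]), 0.84, array([0.6321, 0.18  , 0.092 ]))]
scene ring_head [(array([228.3, 280.9]), 0.72, array([0.4656, 0.2596, 0.    ]))]
scene ring_seat [(array([227. , 270.8]), 0.56, array([0.4679, 0.2588, 0.025 ]))]
scene small_flask []
scene flask_neck [(array([245.7, 234.3]), 0.6, array([0.4836, 0.205 , 0.0915]))]
scene large_flask []
scene pad_head [(array([320.5, 256.2]), 0.81, array([0.4543, 0.0443, 0.    ]))]
scene iodine_bottle [(array([331.7, 203.1]), 0.58, array([ 0.6667, -0.097 ,  0.    ]))]
scene beaker []
scene mixer [(array([242.8, 232.4]), 0.95, array([0.6383, 0.1697, 0.    ]))]
top spindle_seat [(array([254.6, 171.2]), 0.73, array([0.6357, 0.1682, 0.092 ]))]
top ring_head [(array([228.3, 232.6]), 0.59, array([0.4625, 0.2595, 0.    ]))]
top ring_seat [(array([228.1, 232.6]), 0.82, array([0.4616, 0.255 , 0.025 ]))]
top small_flask [(array([402.8, 219.6]), 0.72, array([ 0.5   , -0.2662,  0.0155]))]
top flask_neck [(array([386.6, 161.1]), 0.71, array([ 0.6637, -0.2117,  0.0915])), (array([406.1, 218.2]), 0.5, array([ 0.4994, -0.2642,  0.0915]))]
top large_flask [(array([358.5, 215.8]), 0.75, array([ 0.5113, -0.134 ,  0.02  ]))]
top pad_head [(array([297. , 236.1]), 0.69, array([0.4516, 0.0509, 0.    ])), (array([227.4, 231.1]), 0.68, array([0.467 , 0.2623, 0.    ]))]
top iodine_bottle [(array([347.3, 157.6]), 0.64, array([ 0.6916, -0.1026,  0.    ]))]
top beaker []
top mixer [(array([260.3, 176.3]), 0.83, array([0.6346, 0.1643, 0.    ]))]
1.1
```

```bash
python3 -c "
import cv2,numpy as np
a=cv2.imread('pics/top0.png');b=cv2.imread('pics/scene0.png')
cv2.imwrite('pics/both.png',np.vstack([cv2.resize(a[110:290,160:480],(800,450))]));cv2.imwrite('pics/s1.png',cv2.resize(b[130:330,150:470],(800,500)))"
```

```text
(no output)
```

View pics/both.png

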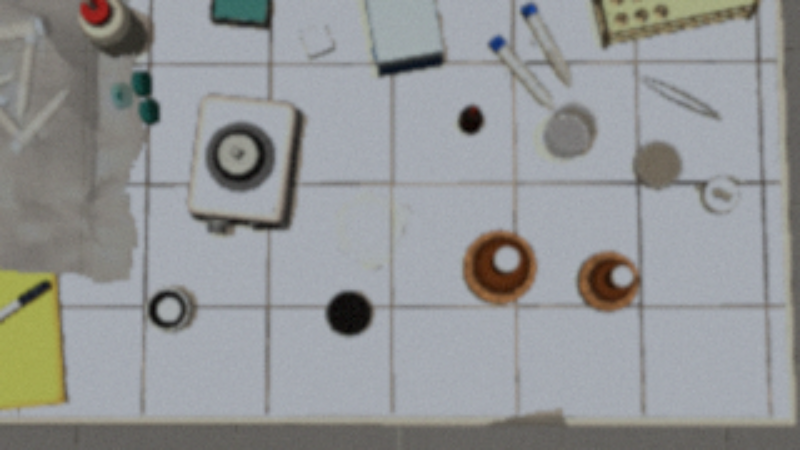

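View pics/s1.png

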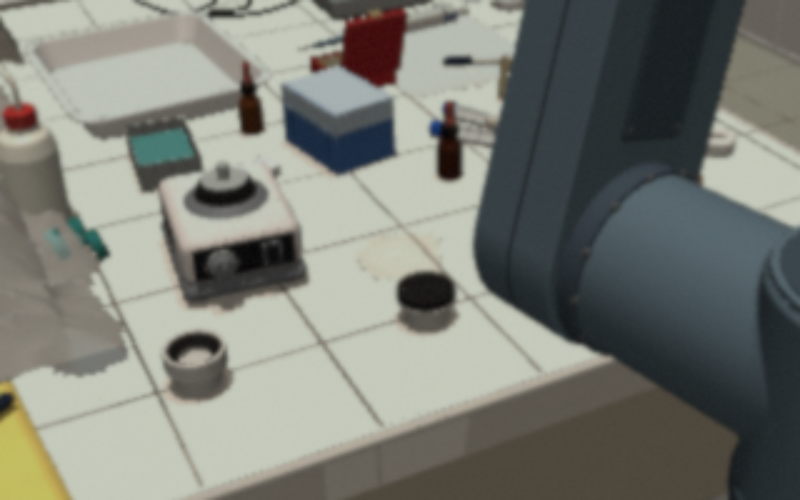

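Ring head is on the left (full top image ~228,233; hollow centre), pad head at ~(300,235). The smaller flask is the right one (~403,221), and the spindle is at ~(255,171). I'm moving above the ring head.

Call:
{"name": "carry_out", "arguments": {
  "rows": "-6.6 0 -7.4 0 0 0;-6.6 0 -7.4 0 0 0;-6.6 0 -7.4 0 0 0;-6.6 0 -7.4 0 0 0;-6.6 0 -7.4 0 0 0;-6.6 0 -7.4 0 0 0;-6.6 0 -7.4 0 0 0;-6.6 0 -7.4 0 0 0;-6.6 0 -7.4 0 0 0;-6.6 0 -7.4 0 0 0;-6.6 0 -7.4 0 0 0",
  "jaw": 1
}}

```text
time_s: 2.02
position: [0.3458, -0.118, 0.2315]
ee_rot: [[-0.908, 0.001, 0.418], [-0.418, 0.001, -0.908], [-0.001, -1.0, -0.001]]
wrist_force: [-0.8, -0.9, -0.5]
width: 0.0856
```

Call:
{"name": "carry_out", "arguments": {
  "rows": "-6.6 0.5 -7.4 0 0 0;-6.6 0.5 -7.4 0 0 0;-6.6 0.5 -7.4 0 0 0;-6.6 0.5 -7.4 0 0 0;-6.6 0.5 -7.4 0 0 0;-6.6 0.5 -7.4 0 0 0;-6.6 0.5 -7.4 0 0 0;-6.6 0.5 -7.4 0 0 0;-6.6 0.5 -7.4 0 0 0;-6.6 0.5 -7.4 0 0 0;-6.6 0.5 -7.4 0 0 0;-6.6 0.5 -7.4 0 0 0"
}}

```text
time_s: 3.02
position: [0.4635, 0.2572, 0.2107]
ee_rot: [[-0.909, -0.001, 0.416], [-0.416, -0.001, -0.909], [0.001, -1.0, 0.0]]
wrist_force: [0.2, -0.8, 0.5]
width: 0.0853
```

```bash
python3 - <<'E'
from h import *
np.set_printoptions(precision=4,suppress=True)
s=r.get_state();print(s["position"],s["ee_rot"],s["q"])
for c in("wrist","scene"):
    cm=camera_model(c);im=get_image(c);save(c+"1.png",im)
    for t,z in(("ring_head",0),("ring_seat",.025),("spindle_seat",.092)):
        l=finder.landmark_of(c,t);print(c,t,[(np.round(a["point"],1),round(a["confidence"],2),onz(cm,a["point"],z)) for a in l[:2]])
        l=finder.search_frame(c,t);print([(np.round(a["bbox"],1),round(a["confidence"],2)) for a in l[:2]])
print(np.array(camera_model("wrist")["camera_from_world"]))
E
```

```text
[0.4635 0.2572 0.2107] [[-0.9094 -0.0009  0.416 ]
 [-0.416  -0.0008 -0.9094]
 [ 0.0011 -1.      0.0004]] [ 0.2963  0.2387  1.6134 -0.0006  1.2905  1.4382]
wrist ring_head [(array([320.7, 176.3]), 0.96, array([0.4591, 0.2596, 0.    ]))]
[(array([319.2, 182.3,  56. ,  54.4]), 0.88)]
wrist ring_seat [(array([317.3, 180.3]), 0.64, array([0.4584, 0.2629, 0.025 ]))]
[(array([318.9, 180.6,  54.4,  52.9]), 0.8)]
wrist spindle_seat [(array([522.7,  40.4]), 0.87, array([0.6352, 0.1713, 0.092 ]))]
[(array([518. ,  40.5,  70.4,  76.2]), 0.86)]
scene ring_head [(array([231.7, 279.8]), 0.57, array([0.4659, 0.252 , 0.    ]))]
[(array([228.8, 275.1,  27.8,  32.1]), 0.72), (array([243.6, 223.7,  58.4,  55.7]), 0.72)]
scene ring_seat [(array([229.3, 270.9]), 0.87, array([0.4652, 0.2545, 0.025 ]))]
[(array([226.8, 275.3,  27.5,  28.6]), 0.78)]
scene spindle_seat [(array([241.3, 201. ]), 0.49, array([0.6309, 0.1663, 0.092 ]))]
[(array([240.9, 203.5,  21.6,  17.8]), 0.53)]
[[ 0.4136 -0.9104 -0.0009  0.0441]
 [ 0.8779  0.3991 -0.2648 -0.4794]
 [ 0.2414  0.1088  0.9643 -0.4995]
 [ 0.      0.      0.      1.    ]]
```

View pics/wrist1.png

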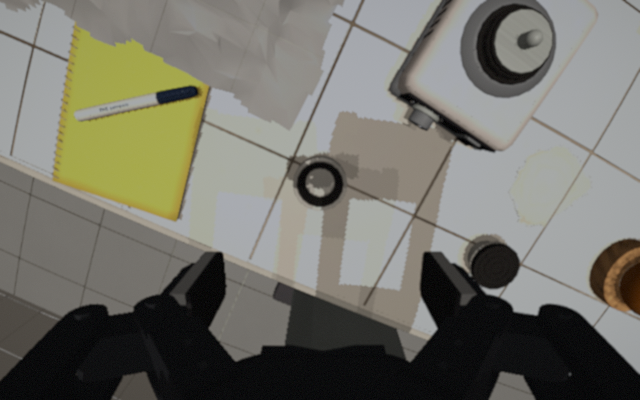

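```bash
python3 - <<'E'
from h import *
np.set_printoptions(precision=4,suppress=True)
cm=camera_model("wrist");im=cv2.imread("pics/wrist1.png");g=cv2.cvtColor(im,6)
m=((g<60)*255).astype(np.uint8);m[:, :285]=0;m[:,360:]=0;m[:150]=0;m[222:]=0
c=max(cv2.findContours(m,0,1)[0],key=cv2.contourArea);e=cv2.fitEllipse(c);print(e,onz(cm,e[0],.0375))
a=cv2.resize(im[145:225,280:360],(400,400),interpolation=2);b=cv2.resize(im[0:100,460:560],(400,400),interpolation=2)
# overlays
for (P,rad,dst,x0,y0,s) in[((*onz(cm,e[0],.0375)[:2],.0375),.027,a,280,145,5),((.6352,.1713,.092),.023,b,460,0,4),((.6352,.1713,.104),.006,b,460,0,4)]:
    for t in np.linspace(0,6.28,60):
        p=proj(cm,np.array(P)+[rad*np.cos(t),rad*np.sin(t),0]);q=((p-[x0,y0]+.5)*s).astype(int);cv2.circle(dst,tuple(int(v) for v in q),1,(0,0,255),-1)
cv2.imwrite("pics/c1.png",np.hstack([a,b]))
E
```

```text
((319.7259826660156, 183.45069885253906), (43.380165100097656, 45.33985900878906), 97.26419067382812) [0.4588 0.26   0.0375]
```

View pics/c1.png

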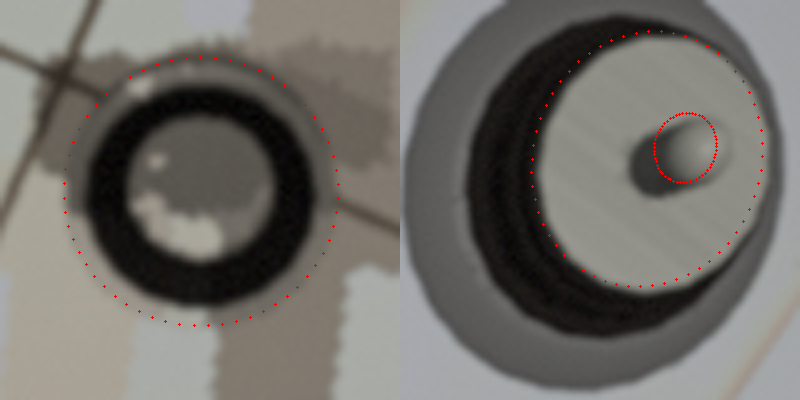

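Both overlays fit to within about 1.5 mm. The flange centre should shift to about (0.634, 0.1695). I'm descending on the ring head.

Call:
{"name": "carry_out", "arguments": {
  "rows": "0.08 1 -0.11 0 0 0;0.08 2 -0.11 0 0 0;0.08 3 -0.11 0 0 0;0.08 4 -0.11 0 0 0;0.08 4.5 -0.11 0 0 0;0.08 4.8 -0.11 0 0 0;0.08 5 -0.11 0 0 0;0.08 5.08 -0.11 0 0 0;0.08 5.08 -0.11 0 0 0"
}}

```text
time_s: 4.47
position: [0.4586, 0.2595, 0.0079]
ee_rot: [[-0.91, -0.0, 0.414], [-0.414, -0.0, -0.91], [0.0, -1.0, -0.0]]
wrist_force: [-0.2, 0.1, 0.4]
width: 0.0853
```

Call:
{"name": "carry_out", "arguments": {
  "rows": "0 0 0 0 0 0;0 0 0 0 0 0;0 0 0 0 0 0;0 0 0 0 0 0;0 0 0 0 0 0;0 0 0 0 0 0;0 0 0 0 0 0;0 0 0 0 0 0;0 0 0 0 0 0",
  "jaw": 0,
  "grip_force": 40
}}

```text
time_s: 5.22
position: [0.4595, 0.2602, 0.0095]
ee_rot: [[-0.91, 0.003, 0.414], [-0.414, 0.001, -0.91], [-0.003, -1.0, -0.0]]
wrist_force: [-0.6, 1.8, 6.7]
width: 0.0528
```

Call:
{"name": "carry_out", "arguments": {
  "rows": "0 -0.2 0 0 0 0;0 -0.6 0 0 0 0;0 -1.2 0 0 0 0;0 -2 0 0 0 0;0 -3 0 0 0 0;0 -4 0 0 0 0;0 -4.7 0 0 0 0;0 -4.7 0 0 0 0;0 -4.7 0 0 0 0"
}}

```text
time_s: 5.97
position: [0.4595, 0.2597, 0.1985]
ee_rot: [[-0.91, 0.005, 0.414], [-0.414, 0.001, -0.91], [-0.005, -1.0, 0.001]]
wrist_force: [-0.5, 0.2, -1.9]
width: 0.0529
```

```bash
python3 - <<'E'
from h import *
np.set_printoptions(precision=4,suppress=True)
s=r.get_state();print(s["position"],s["ee_rot"],s["wrist_force"],s["width"])
cm=camera_model("wrist");im=get_image("wrist");save("wrist2.png",im)
for t in("ring_head","ring_seat","spindle_seat"):
    print(t,[(np.round(a["point"],1),round(a["confidence"],2)) for a in finder.landmark_of("wrist",t)[:2]])
R=np.array(s["ee_rot"]);p=np.array(s["position"])
for d in(.019,.010,.03): print(d,proj(cm,p-R[:,1]*d))
E
```

```text
[0.4595 0.2597 0.1985] [[-0.9103  0.0046  0.4139]
 [-0.4139  0.0013 -0.9103]
 [-0.0047 -1.      0.0008]] [-0.482   0.191  -1.9133] 0.05288128402503367
ring_head [(array([323.3, 250.3]), 0.96)]
ring_seat [(array([322.1, 274.5]), 0.71)]
spindle_seat [(array([538.7,  34.3]), 0.55)]
0.019 [326.9929 275.4938]
0.01 [326.7576 265.7725]
0.03 [327.3226 289.1341]
```

View pics/wrist2.png

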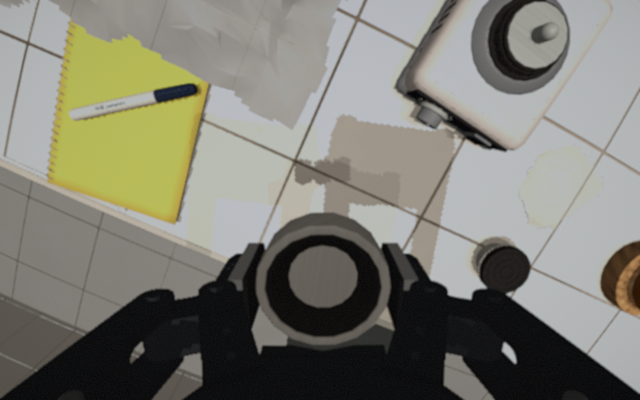

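Ring head is held square, rim centre at ~(324,279). I'm moving to a close look position just short of the spindle.

Call:
{"name": "carry_out", "arguments": {
  "rows": "-0.3 0 1 0 0 0;-0.6 0 2 0 0 0;-0.9 0.3 3 0 0 0;-1.16 0.7 3.86 0 0 0;-1.16 1.2 3.86 0 0 0;-1.16 1.2 3.86 0 0 0;-1.16 1.2 3.86 0 0 0"
}}

```text
time_s: 6.75
position: [0.5627, 0.1377, 0.1454]
ee_rot: [[-0.911, -0.007, 0.413], [-0.413, 0.0, -0.911], [0.006, -1.0, -0.003]]
wrist_force: [0.1, 0.9, -1.4]
width: 0.0526
```

```bash
cat > m.py <<'E'
from h import *
import sys
np.set_printoptions(precision=4,suppress=True)
s=r.get_state();p=np.array(s["position"]);print(p,s["wrist_force"],s["width"])
cm=camera_model("wrist");im=get_image("wrist");save(sys.argv[1],im)
for t in("ring_head","ring_seat","spindle_seat"):
    print(t,[(np.round(a["point"],1),round(a["confidence"],2)) for a in finder.landmark_of("wrist",t)[:2]])
print("search",[np.round(a["bbox"],1) for a in finder.search_frame("wrist","ring_head")],[np.round(a["bbox"],1) for a in finder.search_frame("wrist","spindle_seat")])
E
python3 m.py wrist3.png
```

```text
[0.5627 0.1377 0.1454] [ 0.0562  0.9086 -1.3645] 0.05264801098041433
ring_head [(array([319.4, 249.5]), 0.88)]
ring_seat [(array([320.7, 271.5]), 0.65), (array([614.4, 387.4]), 0.22)]
spindle_seat [(array([324.3,  85.5]), 0.77)]
search [array([324. , 279. , 136.3, 137.3]), array([365.1, 333.5,  57.1,  36. ])] [array([327.7,  84.8,  90.8,  94.1]), array([583.1, 350.8,  49.3,  38.1])]
```

View pics/wrist3.png

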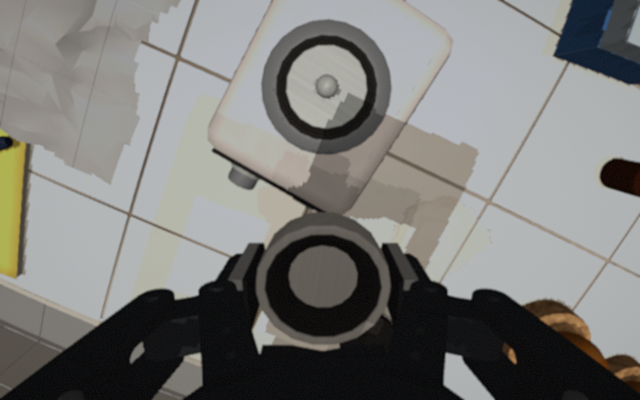

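```bash
python3 - <<'E'
from h import *
np.set_printoptions(precision=4,suppress=True)
s=r.get_state();p=np.array(s["position"]);R=np.array(s["ee_rot"]);cm=camera_model("wrist");g=cv2.cvtColor(cv2.imread("pics/wrist3.png"),6)
m=((g<50)*255).astype(np.uint8);w=np.zeros_like(m);w[20:150,262:392]=m[20:150,262:392]
cs,h=cv2.findContours(w,cv2.RETR_CCOMP,cv2.CHAIN_APPROX_NONE)
for c in sorted(cs,key=cv2.contourArea)[-2:]:
    e=cv2.fitEllipse(c);print(e,onz(cm,e[0],.092))
print("tip",onz(cm,(326.5,86),.107), "seat", onz(cm,(324.3,85.5),.092))
w=np.zeros_like(m);w[212:346,258:392]=((g<60)*255).astype(np.uint8)[212:346,258:392]
# rim: outer edge of black cone
w[335:]=0;w[:, :262]=0;w[:,386:]=0
c=max(cv2.findContours(w,0,1)[0],key=cv2.contourArea);e=cv2.fitEllipse(c);print("black",e)
for q in((324,279),e[0]): print(q,onz(cm,q,p[2]+.028))
print("tcp",p,"axis",R[:,1])
E
```

```text
((325.9598083496094, 85.87487030029297), (83.48514556884766, 86.49260711669922), 7.838902950286865) [0.6384 0.1726 0.092 ]
((326.1349792480469, 87.25175476074219), (98.05746459960938, 102.48287200927734), 175.41969299316406) [0.6377 0.1722 0.092 ]
tip [0.6374 0.172  0.107 ] seat [0.6382 0.1736 0.092 ]
black ((322.599609375, 284.9990539550781), (100.71936798095703, 115.04316711425781), 90.77198791503906)
(324, 279) [0.5672 0.1416 0.1773]
(322.599609375, 284.9990539550781) [0.5646 0.141  0.1773]
tcp [0.5648 0.1391 0.1493] axis [ 0.002   0.0002 -1.    ]
```

Call:
{"name": "carry_out", "arguments": {
  "rows": "-0.7 0 0.03 0 0 0;-1.4 0 0.03 0 0 0;-1.8 0 0.03 0 0 0;-1.93 0.2 0.03 0 0 0;-1.93 0.4 0.03 0 0 0;-1.93 0.5 0.03 0 0 0;-1.93 0.6 0.03 0 0 0;-1.93 0.6 0.03 0 0 0;-1.93 0.6 0.03 0 0 0"
}}

```text
time_s: 7.8
position: [0.6346, 0.1687, 0.1239]
ee_rot: [[-0.91, -0.001, 0.414], [-0.414, -0.0, -0.91], [0.001, -1.0, -0.0]]
wrist_force: [0.2, 0.2, -1.1]
width: 0.0528
```

Call:
{"name": "carry_out", "arguments": {
  "rows": "0 0.1 0 0 0 0;0 0.15 0 0 0 0;0 0.2 0 0 0 0;0 0.25 0 0 0 0;0 0.3 0 0 0 0;0 0.3 0 0 0 0"
}}

```text
time_s: 8.3
position: [0.6352, 0.169, 0.1116]
ee_rot: [[-0.91, -0.001, 0.414], [-0.414, -0.0, -0.91], [0.001, -1.0, -0.0]]
wrist_force: [0.2, -0.2, -1.4]
width: 0.0532
```

No contact force with the underside ~8 mm below the tip, so the pin is in the hole. I'm continuing down.

Call:
{"name": "carry_out", "arguments": {
  "rows": "0 0.1 0 0 0 0;0 0.18 0 0 0 0;0 0.22 0 0 0 0;0 0.25 0 0 0 0;0 0.25 0 0 0 0"
}}

```text
time_s: 8.72
position: [0.6354, 0.169, 0.102]
ee_rot: [[-0.91, -0.0, 0.414], [-0.414, -0.0, -0.91], [0.0, -1.0, -0.0]]
wrist_force: [-0.4, -0.2, -0.1]
width: 0.0529
```

Call:
{"name": "carry_out", "arguments": {
  "rows": "0 0.03 0 0 0 0;0 0.06 0 0 0 0;0 0.1 0 0 0 0;0 0.1 0 0 0 0;0 0.1 0 0 0 0"
}}

```text
time_s: 9.13
position: [0.6357, 0.1691, 0.0992]
ee_rot: [[-0.91, 0.001, 0.414], [-0.414, 0.0, -0.91], [-0.001, -1.0, 0.0]]
wrist_force: [-2.6, -0.0, 6.1]
width: 0.053
```

Seated: about 7.5 N net upward, at the expected height. Releasing.

Call:
{"name": "carry_out", "arguments": {
  "rows": "0 -0.03 0 0 0 0;0 -0.03 0 0 0 0;0 -0.03 0 0 0 0;0 -0.03 0 0 0 0;0 -0.03 0 0 0 0;0 -0.03 0 0 0 0",
  "jaw": 1
}}

```text
time_s: 9.63
position: [0.6354, 0.169, 0.0991]
ee_rot: [[-0.91, -0.0, 0.414], [-0.414, -0.0, -0.91], [0.0, -1.0, -0.0]]
wrist_force: [-0.3, -0.2, 0.7]
width: 0.0856
```

Call:
{"name": "carry_out", "arguments": {
  "rows": "0 -0.2 0 0 0 0;0 -0.6 0 0 0 0;0 -1.2 0 0 0 0;0 -2 0 0 0 0;0 -3 0 0 0 0;0 -4 0 0 0 0;0.5 -4.5 0 0 0 0;1.2 -4.5 0 0 0 0;1.9 -4.5 0 0 0 0;1.9 -4.5 0 0 0 0;1.9 -4.5 0 0 0 0;1.9 -4.5 0 0 0 0"
}}

```text
time_s: 10.63
position: [0.5669, 0.1376, 0.2801]
ee_rot: [[-0.91, 0.002, 0.414], [-0.414, 0.0, -0.91], [-0.002, -1.0, 0.001]]
wrist_force: [-0.3, -0.4, 0.7]
width: 0.0853
```

```bash
python3 m.py wrist4.png; python3 - <<'E'
from h import *
np.set_printoptions(precision=4,suppress=True)
cm=camera_model("wrist");s=r.get_state();print(s["position"],s["ee_rot"])
im=cv2.imread("pics/wrist4.png");h=proj(cm,(.6357,.1691,.1295));print(h,proj(cm,(.6357,.1691,.117)))
S=get_image("scene");save("scene4.png",S);c=[int(v) for v in h]
y0=max(0,c[1]-100);x0=c[0]-100
a=cv2.resize(im[y0:y0+200,x0:x0+200],(400,400));b=cv2.resize(S[170:250,200:280,::-1],(400,400),interpolation=2)
cv2.imwrite("pics/c4.png",np.hstack([a,b]));print(x0,y0)
E
```

```text
[0.5669 0.1376 0.2801] [-0.3079 -0.4157  0.7201] 0.08533495534591176
ring_head [(array([323.9, 102. ]), 0.62)]
ring_seat [(array([320.9, 100.5]), 0.87)]
spindle_seat []
search [array([321.8, 102.1,  62.7,  65.5])] []
[0.5668 0.1378 0.2789] [[-0.9102 -0.0006  0.4142]
 [-0.4142  0.     -0.9102]
 [ 0.0005 -1.     -0.0003]]
[324.998   99.8194] [324.9181 100.2661]
224 0
```

View pics/c4.png

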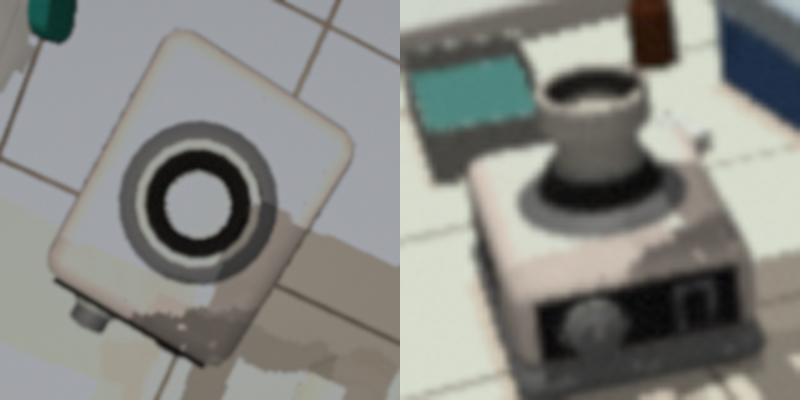

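Head is home and concentric (wrist crop shows ring centred at ~(323,101)). On to the flask.

Call:
{"name": "carry_out", "arguments": {
  "rows": "0.6 0 0.7 0 0 0;7.5 0 8.5 0 0 0;7.5 0 8.5 0 0 0;7.5 0 8.5 0 0 0;7.5 0 8.5 0 0 0;7.5 0 8.5 0 0 0;7.5 0 8.5 0 0 0;7.5 0 8.5 0 0 0;7.5 0 8.5 0 0 0;7.5 0 8.5 0 0 0;7.5 0 8.5 0 0 0;7.5 0 8.5 0 0 0"
}}

```text
time_s: 11.98
position: [0.4317, -0.3033, 0.2788]
ee_rot: [[-0.913, -0.001, 0.408], [-0.408, -0.003, -0.913], [0.003, -1.0, 0.003]]
wrist_force: [0.0, 1.3, -0.8]
width: 0.0855
```

Call:
{"name": "carry_out", "arguments": {
  "rows": "0 0 0 0 0 0;0 0 0 0 0 0;0 0 0 0 0 0;0 0 0 0 0 0"
}}

```text
time_s: 12.32
position: [0.4345, -0.2947, 0.2794]
ee_rot: [[-0.909, 0.0, 0.416], [-0.416, 0.0, -0.909], [-0.0, -1.0, -0.0]]
wrist_force: [0.7, 0.3, 0.4]
width: 0.0853
```

```bash
python3 - <<'E'
from h import *
np.set_printoptions(precision=4,suppress=True)
s=r.get_state();print(s["position"])
cm=camera_model("wrist");im=get_image("wrist");save("wrist5.png",im)
for t,z in(("small_flask",.0155),("flask_neck",.0915),("large_flask",.02)):
    print(t,[(np.round(a["point"],1),round(a["confidence"],2),onz(cm,a["point"],z)) for a in finder.landmark_of("wrist",t)[:2]])
    print([np.round(a["bbox"],1) for a in finder.search_frame("wrist",t)])
E
```

```text
[ 0.4345 -0.2947  0.2794]
small_flask [(array([318.3, 112.6]), 0.66, array([ 0.4903, -0.2612,  0.0155]))]
[array([320.3, 112.5,  48.2,  47.7])]
flask_neck [(array([321.2, 116.3]), 0.58, array([ 0.489 , -0.2661,  0.0915]))]
[array([317.8, 113.7,  41.7,  47.7])]
large_flask [(array([222.6,  51.9]), 0.76, array([ 0.5073, -0.1327,  0.02  ]))]
[array([203.6,  41. ,  90.4,  77.6])]
```

View pics/wrist5.png

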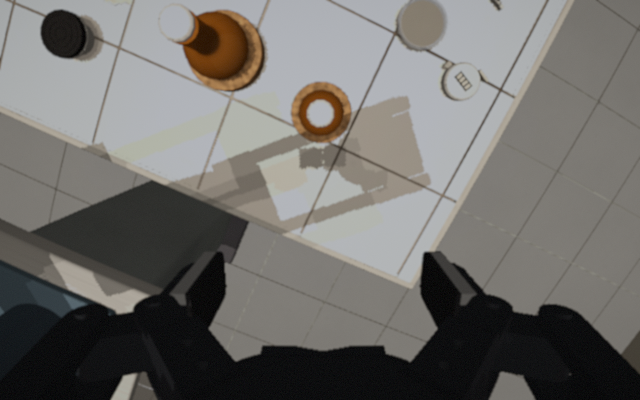

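```bash
python3 - <<'E'
from h import *
np.set_printoptions(precision=4,suppress=True)
cm=camera_model("wrist");im=cv2.imread("pics/wrist5.png").astype(int)
s=r.get_state();print(s["position"])
w=(im.min(2)>170);m=np.zeros(w.shape,np.uint8);m[95:132,303:340]=w[95:132,303:340]
n,l,st,ce=cv2.connectedComponentsWithStats(m);i=1+st[1:,4].argmax();print(st[i],ce[i])
o=((im[:,:,2]-im[:,:,0]>35)).astype(np.uint8);o[:, :280]=0;o[:,362:]=0;o[:70]=0;o[155:]=0
c=max(cv2.findContours(o,0,1)[0],key=cv2.contourArea);e=cv2.fitEllipse(c);print(e)
for n,q,z in(("stopper",ce[i],.1235),("cork",e[0],.018)):
    P=onz(cm,q,z);Q=onz(cm,np.array(q)+[2,-1.7],z);print(n,P,Q,togo([*Q[:2],.0735]))
E
```

```text
[ 0.4341 -0.2957  0.2794]
[309 102  23  23 423] [320.052  112.9314]
((320.65997314453125, 111.90058135986328), (58.65289306640625, 59.73582458496094), 5.144040584564209)
stopper [ 0.4914 -0.265   0.1235] [ 0.4934 -0.266   0.1235] [-1.6572  5.1471 -0.0615]
cork [ 0.4918 -0.2646  0.018 ] [ 0.4946 -0.266   0.018 ] [-1.6843  5.1471 -0.0501]
```

Call:
{"name": "carry_out", "arguments": {
  "rows": "-0.8 0 -0.06 0 0 0;-1.5 0 -0.06 0 0 0;-1.67 0.5 -0.06 0 0 0;-1.67 1.2 -0.06 0 0 0;-1.67 2.1 -0.06 0 0 0;-1.67 3 -0.06 0 0 0;-1.67 3.8 -0.06 0 0 0;-1.67 4.5 -0.06 0 0 0;-1.67 5 -0.06 0 0 0;-1.67 5.15 -0.06 0 0 0;-1.67 5.15 -0.06 0 0 0;-1.67 5.15 -0.06 0 0 0",
  "jaw": 1
}}

```text
time_s: 13.67
position: [0.4943, -0.2667, 0.074]
ee_rot: [[-0.91, 0.001, 0.414], [-0.414, -0.001, -0.91], [-0.0, -1.0, 0.001]]
wrist_force: [0.5, -0.4, 0.4]
width: 0.0854
```

Call:
{"name": "carry_out", "arguments": {
  "rows": "0 0 0 0 0 0;0 0 0 0 0 0;0 0 0 0 0 0;0 0 0 0 0 0;0 0 0 0 0 0;0 0 0 0 0 0;0 0 0 0 0 0;0 0 0 0 0 0;0 0 0 0 0 0;0 0 0 0 0 0;0 0 0 0 0 0;0 0 0 0 0 0",
  "jaw": 0,
  "grip_force": 40
}}

```text
time_s: 14.67
position: [0.4939, -0.2663, 0.0738]
ee_rot: [[-0.91, 0.0, 0.414], [-0.414, -0.0, -0.91], [-0.0, -1.0, 0.0]]
wrist_force: [-0.3, 2.4, 6.2]
width: 0.0209
```

Call:
{"name": "carry_out", "arguments": {
  "rows": "0 -0.2 0 0 0 0;0 -0.6 0 0 0 0;0 -1.2 0 0 0 0;0 -2 0 0 0 0;0 -3 0 0 0 0;0 -4 0 0 0 0;0 -4.7 0 0 0 0;0 -4.7 0 0 0 0;0 -4.7 0 0 0 0"
}}

```text
time_s: 15.42
position: [0.4945, -0.267, 0.2635]
ee_rot: [[-0.91, 0.003, 0.414], [-0.414, -0.003, -0.91], [-0.002, -1.0, 0.004]]
wrist_force: [-0.5, -0.4, -0.9]
width: 0.0212
```

```bash
python3 - <<'E'
from h import *
np.set_printoptions(precision=4,suppress=True)
s=r.get_state();print(s["position"],s["ee_rot"],s["wrist_force"],s["width"],togo((.6357,.1691,.26)))
cm=camera_model("wrist");im=get_image("wrist");save("wrist6.png",im)
for t in("small_flask","flask_neck"):
    print(t,[(np.round(a["point"],1),round(a["confidence"],2)) for a in finder.landmark_of("wrist",t)[:2]])
p=np.array(s["position"])
for z in(.0495,-.0173,-.0583): print(proj(cm,p+[0,0,z]))
E
```

```text
[ 0.4945 -0.267   0.2635] [[-0.9103  0.0035  0.4139]
 [-0.4139 -0.003  -0.9103]
 [-0.0019 -1.      0.0042]] [-0.5077 -0.4344 -0.875 ] 0.021213423501895128 [-7.7269  0.0654 -8.4628]
small_flask [(array([320.2, 217.7]), 0.78)]
flask_neck [(array([323.3, 280.2]), 0.57)]
[328.7095 319.4886]
[326.0758 242.2683]
[325.2393 217.8333]
```

View pics/wrist6.png

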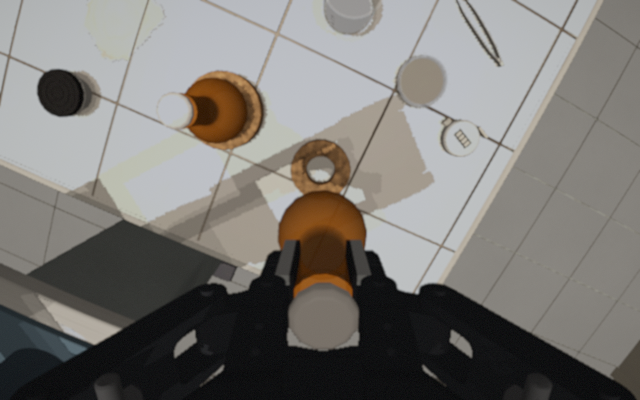

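Call:
{"name": "carry_out", "arguments": {
  "rows": "-0.4 0 -0.6 0 0 0;-0.9 0 -1.3 0 0 0;-1.5 0 -2.1 0 0 0;-2.1 0 -2.95 0 0 0;-2.7 0 -3.8 0 0 0;-3.3 0 -4.65 0 0 0;-3.9 0 -5.5 0 0 0;-4.5 0 -6.4 0 0 0;-5 0 -7.2 0 0 0;-5.5 0.2 -7.9 0 0 0;-5.8 0.5 -8.4 0 0 0;-5.85 0.7 -8.46 0 0 0"
}}

```text
time_s: 16.57
position: [0.5652, 0.143, 0.2301]
ee_rot: [[-0.909, -0.005, 0.418], [-0.418, 0.002, -0.909], [0.003, -1.0, -0.003]]
wrist_force: [0.4, -0.7, -0.7]
width: 0.0212
```

Call:
{"name": "carry_out", "arguments": {
  "rows": "0 0 0 0 0 0;0 0 0 0 0 0;0 0 0 0 0 0;0 0 0 0 0 0"
}}

```text
time_s: 16.9
position: [0.567, 0.1372, 0.2336]
ee_rot: [[-0.911, 0.0, 0.412], [-0.412, -0.0, -0.911], [-0.0, -1.0, 0.0]]
wrist_force: [-0.1, -0.9, -0.7]
width: 0.021
```

```bash
python3 - <<'E'
from h import *
np.set_printoptions(precision=4,suppress=True)
s=r.get_state();p=np.array(s["position"]);print(p,s["ee_rot"],s["wrist_force"],s["width"])
cm=camera_model("wrist");im=get_image("wrist");save("wrist7.png",im)
for t,z in(("small_flask",p[2]-.0583),("flask_neck",p[2]+.018),("ring_head",.092),("ring_seat",.117)):
    print(t,[(np.round(a["point"],1),round(a["confidence"],2),onz(cm,a["point"],z)) for a in finder.landmark_of("wrist",t)[:2]])
print([np.round(a["bbox"],1) for a in finder.search_frame("wrist","ring_head")])
E
```

```text
[0.567  0.1372 0.2336] [[-0.9111  0.0004  0.4122]
 [-0.4122 -0.0004 -0.9111]
 [-0.0002 -1.      0.0005]] [-0.1397 -0.9224 -0.6606] 0.021023420447525625
small_flask [(array([322.5, 218. ]), 0.67, array([0.566 , 0.1389, 0.1753])), (array([502.3, 301.5]), 0.66, array([ 0.5614, -0.0041,  0.1753]))]
flask_neck [(array([321. , 280.5]), 0.8, array([0.5633, 0.1383, 0.2516]))]
ring_head [(array([319. ,  98.9]), 0.81, array([0.6345, 0.1732, 0.092 ]))]
ring_seat [(array([318.6,  99.7]), 0.59, array([0.6331, 0.1726, 0.117 ]))]
[array([321.4,  98.4,  83. ,  80.3])]
```

View pics/wrist7.png

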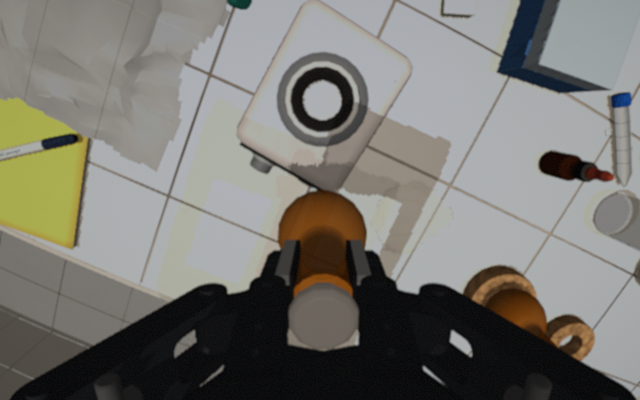

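```bash
python3 - <<'E'
from h import *
from scipy.optimize import least_squares
np.set_printoptions(precision=4,suppress=True)
s=r.get_state();p=np.array(s["position"]);R=np.array(s["ee_rot"]);cm=camera_model("wrist");im=cv2.imread("pics/wrist7.png").astype(int);g=cv2.cvtColor(im.astype(np.uint8),6)
m=((g<70)*255).astype(np.uint8);w=np.zeros_like(m);w[55:150,278:368]=m[55:150,278:368]
c=max(cv2.findContours(w,0,1)[0],key=cv2.contourArea);e=cv2.fitEllipse(c);print(e);ring=onz(cm,e[0],.1295)
o=((im[:,:,2]-im[:,:,0]>40)*255).astype(np.uint8);w=np.zeros_like(o);w[185:240,270:375]=o[185:240,270:375]
c=max(cv2.findContours(w,0,1)[0],key=cv2.contourArea)[:,0,:];c=c[c[:,1]<236]
# tangent rays to sphere r .0255 at known z
z=p[2]-.0583+.0255
rays=[ray(cm,q) for q in c[::2].astype(float)]
f=lambda x:[np.linalg.norm(np.cross(np.array([x[0],x[1],z])-o_,v/np.linalg.norm(v)))-.0255 for o_,v in rays]
b=least_squares(f,p[:2],loss="soft_l1",f_scale=.0003);print(b.x,np.abs(b.fun).mean())
d=ring[:2]-b.x;print("ring",ring,"ball",b.x,"tcp",p);D=np.array([*d,0]);print("togo units",R.T@D/.04, "by tcp",togo((.6357,.1691,p[2])))
E
```

```text
((321.9188537597656, 99.05892181396484), (60.715614318847656, 62.835487365722656), 171.6471405029297)
[0.5629 0.139 ] 0.00039223793052232015
ring [0.6341 0.1713 0.1295] ball [0.5629 0.139 ] tcp [0.5668 0.1381 0.2337]
togo units [-1.9548  0.0012  0.0021] by tcp [-1.8884  0.0011  0.0049]
```

Call:
{"name": "carry_out", "arguments": {
  "rows": "-0.6 0 0 0 0 0;-1.3 0 0 0 0 0;-1.7 0.1 0 0 0 0;-1.92 0.3 0 0 0 0;-1.92 0.5 0 0 0 0;-1.92 0.7 0 0 0 0;-1.92 0.9 0 0 0 0;-1.92 1.05 0 0 0 0;-1.92 1.15 0 0 0 0;-1.92 1.2 0 0 0 0;-1.92 1.2 0 0 0 0;-1.92 1.2 0 0 0 0"
}}

```text
time_s: 18.2
position: [0.6366, 0.1703, 0.1858]
ee_rot: [[-0.91, 0.001, 0.414], [-0.414, 0.0, -0.91], [-0.001, -1.0, 0.0]]
wrist_force: [0.6, 0.8, -0.7]
width: 0.0213
```

Call:
{"name": "carry_out", "arguments": {
  "rows": "0 0.05 0 0 0 0;0 0.1 0 0 0 0;0 0.14 0 0 0 0;0 0.18 0 0 0 0;0 0.2 0 0 0 0;0 0.22 0 0 0 0;0 0.22 0 0 0 0;0 0.22 0 0 0 0"
}}

```text
time_s: 18.87
position: [0.6366, 0.1703, 0.1765]
ee_rot: [[-0.91, -0.0, 0.414], [-0.414, -0.0, -0.91], [0.0, -1.0, 0.0]]
wrist_force: [-0.3, -0.1, -0.6]
width: 0.0212
```

Seat contact is expected at TCP z ≈ 0.1753. I'm stepping in gently.

Call:
{"name": "carry_out", "arguments": {
  "rows": "0 0.02 0 0 0 0;0 0.04 0 0 0 0;0 0.06 0 0 0 0;0 0.06 0 0 0 0;0 0.06 0 0 0 0;0 0.06 0 0 0 0"
}}

```text
time_s: 19.37
position: [0.6369, 0.1704, 0.1746]
ee_rot: [[-0.91, 0.001, 0.414], [-0.414, 0.0, -0.91], [-0.001, -1.0, 0.0]]
wrist_force: [-0.2, -0.5, 5.8]
width: 0.0211
```

Call:
{"name": "carry_out", "arguments": {
  "rows": "0 0.02 0 0 0 0;0 0.04 0 0 0 0;0 0.05 0 0 0 0;0 0.05 0 0 0 0;0 0.05 0 0 0 0;0 0.05 0 0 0 0"
}}

```text
time_s: 19.87
position: [0.6369, 0.1704, 0.1725]
ee_rot: [[-0.91, 0.001, 0.414], [-0.414, 0.0, -0.91], [-0.001, -1.0, 0.0]]
wrist_force: [0.1, -0.1, 6.4]
width: 0.0212
```

Spring contact reads as expected: about 6.4 N at ~3 mm. I need ~5 mm more, aiming for a reading near 9.6 N.

Call:
{"name": "carry_out", "arguments": {
  "rows": "0 0.02 0 0 0 0;0 0.04 0 0 0 0;0 0.06 0 0 0 0;0 0.08 0 0 0 0;0 0.1 0 0 0 0;0 0.1 0 0 0 0;0 0.1 0 0 0 0;0 0.1 0 0 0 0;0 0.1 0 0 0 0"
}}

```text
time_s: 20.62
position: [0.637, 0.1704, 0.1691]
ee_rot: [[-0.91, 0.002, 0.414], [-0.414, 0.0, -0.91], [-0.001, -1.0, 0.0]]
wrist_force: [-1.3, -0.6, 7.5]
width: 0.0214
```

```bash
python3 - <<'E'
from h import *
np.set_printoptions(precision=4,suppress=True)
F=[];Z=[]
for i in range(6):
    im=get_image("scene" if i<5 else "wrist");s=r.get_state();F.append(s["wrist_force"]);Z.append(s["position"])
    if i==0: S=im
print(np.mean(F,0),np.std(F,0),np.mean(Z,0),s["width"],s["time_s"])
cm=camera_model("scene");c=proj(cm,(.636,.17,.12)).astype(int);print(c)
x,y=max(0,c[0]-75),max(0,c[1]-75)
cv2.imwrite("pics/c8.png",np.hstack([cv2.resize(S[y:y+130,x:x+100,::-1],(385,500),interpolation=2),cv2.resize(im[60:360,205:435,::-1],(383,500))]))
E
```

```text
[-0.7526 -0.2819  8.1386] [0.4806 0.4358 0.3446] [0.637  0.1704 0.1691] 0.021127300973529464 20.9167
[237 190]
```

View pics/c8.png

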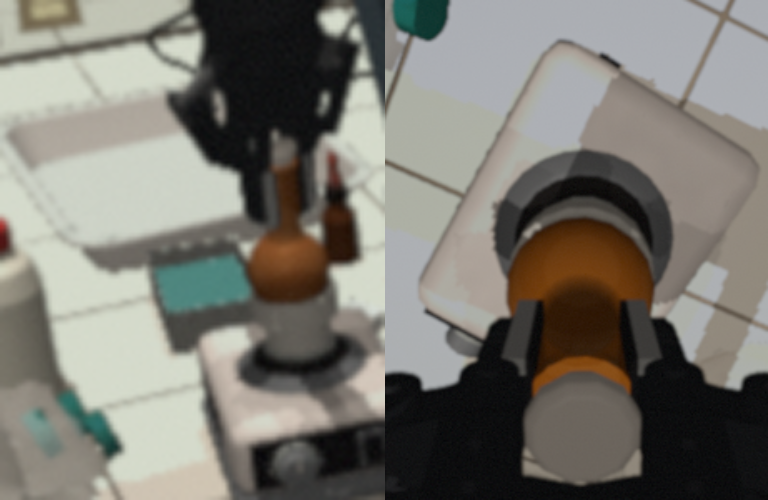

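Flask sits in the ring, held by the neck; force and position both put the travel at ~6 mm. I'm adding ~2 mm.

Call:
{"name": "carry_out", "arguments": {
  "rows": "0 0.02 0 0 0 0;0 0.04 0 0 0 0;0 0.055 0 0 0 0;0 0.055 0 0 0 0;0 0.055 0 0 0 0;0 0.055 0 0 0 0;0 0.055 0 0 0 0;0 0.055 0 0 0 0"
}}

```text
time_s: 21.58
position: [0.6371, 0.1705, 0.1672]
ee_rot: [[-0.91, 0.002, 0.414], [-0.414, 0.0, -0.91], [-0.002, -1.0, 0.001]]
wrist_force: [-2.2, -0.8, 9.4]
width: 0.021
```

```bash
python3 - <<'E'
from h import *
np.set_printoptions(precision=4,suppress=True)
F=[];Z=[]
for i in range(12):
    get_image("scene");s=r.get_state();F.append(s["wrist_force"]);Z.append(s["position"])
print(np.mean(F,0),np.std(F,0),np.mean(Z,0),s["ee_rot"],s["width"],s["time_s"])
E
```

```text
[-1.3881 -0.4531  9.4727] [0.6368 0.5941 0.4209] [0.6371 0.1705 0.1672] [[-0.9103  0.0019  0.414 ]
 [-0.414   0.0002 -0.9103]
 [-0.0018 -1.      0.0006]] 0.021124299447550683 22.1833
```

Force (9.5 N → ~7.8 mm) and position (~8.1 mm) agree on about 8 mm, so I'm handing in.

```bash
python3 -c "
from rig import r
print(r.sign_off());s=r.get_state();print(s['position'],s['wrist_force'],s['width'])"
```

```text
the job is handed in; nothing more can be done
None
the job is handed in; nothing more can be done
```

I pushed the ring head home on the spindle, set the small flask upright in its ring and pressed it down to about 8 mm. I signed off with the gripper still on the neck, at about 22 s on the clock.

- **Ring head:** it slid over the pin with no contact force. It then took about 7.5 N at the expected height, and afterwards the pictures showed it upright and concentric on the flange.
- **Press depth:** the last wrist reading was 9.5 N, which with the weights of head and flask means about 7.8 mm of travel. The tool height gives about 8.1 mm. Both are past the 6 mm switch point and short of the 10 mm stop.
- **Grip:** the opening stayed at 21 mm and force rose with depth as the spring should, so I saw no sign of the flask slipping.
- **Limits:** the highest wrist force I saw was about 9.5 N. I did not touch the large flask, pad head, bottle or beaker, but took no last picture of the whole bench to confirm it.

**Disagreements:** camera and tool-pose estimates of the lateral aim differed by about 2.6 mm, so I aimed between them. A small sideways force of about 1.4 N remained. I inferred the switch closing from the depth and did not see it directly, and sign-off gave no verdict.

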